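Close up the tea-corner grinder

TASK

Shut the ceramic grinder for the evening: first pull its sprung side lever round through its full stroke and ease it slowly back to rest. Then take the loose wooden cover from its sloping rest and set it gently over the rim of the hopper on top of the grinder, so that it sits fully down and level. The hopper has some play in its track, so feel for the rim, do not force the cover, and leave the cups, saucer, date jar and brush where they are.

Things in the scene. Friction and masses are not known exactly. Their poses are not given: they have to be found in the camera images.
- grinder: white ceramic grinder fixed to the counter: round body 144 mm across at the foot, 120 mm above, 142 mm high, with an open round hopper on top (see hopper_mid). Its front, with a small wooden drawer knob, looks to its -x. Origin at the centre of its foot on the counter, z up
- hopper_mid (a point): point on the grinder's axis at the hopper's rim height, 200 mm up; fixed to the grinder. The hopper (rim 96 mm outside diameter, wall 5 mm, square edge) sits stiffly in a track along the grinder's x and may stand up to 16 mm ahead of or behind this point: that offset is not reported, it must be felt or seen (over 25 N shifts it)
- lever (a joint): sprung dosing lever of the grinder, turning about the grinder's vertical axis, clockwise seen from above as it is pulled: 0 at rest, 0.9 rad at the end of its stroke. The spring (about 1.5 N at the grip at rest, 6 N at the end) throws it back if let go
- lever_grip (a point): on the axis of the lever's upright round wooden grip (18 mm diameter, from 89 to 155 mm above the counter), 20 mm below its top. The grip stands 130 mm from the grinder's axis, at rest in the grinder's direction -80 degrees (nearly its -y); a level 12 mm steel arm at 93 mm height joins it to the grinder
- cover: loose round wooden cover, 112 mm diameter, 0.2 kg. Skirt at its edge 6 mm thick, 100 mm inside diameter, 12 mm deep, goes over the outside of the hopper's rim; top face at 20 mm, on it a round knob 28 mm across, its top at 56 mm. Origin in the middle of the skirt's lower edge plane, z along the knob; when seated it is 12 mm below the rim
- rest: dark wooden rest fixed to the counter, 130 x 120 mm, its upper board sloping at 35 degrees, rising to its +x, so the cover on it faces up and towards its -x. Two brass pegs hold the cover's lower edge. Origin at the centre of its foot; the cover's origin lies 58 mm above it
- finjan0: small white handleless cup on the tray, 62 mm across, 55 mm high, bystander; origin under its foot
- finjan1: same cup on the tray, bystander
- finjan2: same cup standing on the counter, bystander
- date_jar: closed amber glass jar of dates, 84 mm across, 130 mm high, bystander; origin under its foot
- saucer: white saucer, 110 mm across, bystander; origin under its foot
- brush: wooden-handled brush lying on the counter, bystander
Things that resemble listed ones, but are neither listed nor needed, are in the scene too. Of the things that look like the cover, the middle-sized one is meant.

How it is judged (in metres and radians):
On the way, in this order (a step that is already met when the one before it is completed fails the run):
1. the lever is pulled through its stroke (beyond 0.8 rad) (value of joint lever above 0.8 rad), for 0.1 s.
2. the lever is back at rest (under 0.06 rad) (value of joint lever below 0.06 rad), for 0.1 s.
3. the cover sits down on the hopper's rim, level (horizontal distance between cover and hopper_mid below 0.021 m and z of cover in the frame of hopper_mid between -0.015 and -0.009 m and angle between cover's own z axis and vertical below 0.05 rad), for 0.2 s.
At the end, for the whole second after the job is handed in: The cover rests on the hopper with its skirt over the rim: its origin within 3 mm of 12 mm below the rim's height and within 21 mm of the grinder's axis, tilted less than 0.05 rad, at rest; the lever is at rest (under 0.06 rad) (all of step 3 and linear speed of cover below 0.02 m/s and value of joint lever below 0.06 rad); the robot touches nothing.
It fails at once if the lever flies back instead of being eased (faster than 1.5 rad/s, some 0.2 m/s at the grip) (velocity of joint lever below -1.5 rad/s).
It fails at once if the cover is forced or dropped on the grinder (over 40 N) (contact force between cover and grinder above 40 N).
It fails at once if a cup, the saucer, the date jar or the brush is shifted by more than 30 mm (distance of any of finjan0, finjan1, finjan2, date_jar, saucer, brush from where it was at the start of the episode above 0.03 m).
It also fails if it takes over 67 s, if anything falls off the work surface, if the arm or the gripper's body presses on something with over 40 N, if the wrist force passes 120 N, or if a joint passes its speed limit or range.

ROBOT

A 6-joint arm with a two-finger parallel gripper is mounted at the origin on the work surface. World frame = base frame: x ahead of the robot, y to its left, z up, the work surface at z = 0. Lengths are in m, angles in degrees, forces in N, time in s.
With the tool pointing down it reaches from about 0.375 to 0.975 m from the base axis. Payload 3.8 kg.
Tool frame: the origin (TCP) lies on the centre line of the jaws, within the pads' length; the fingertips stand 25 mm ahead of it and the grasp point (between the pads) lies 6 mm ahead of it (r.finger_overhang is the x of the fingertips in the tool frame, in m); x points along the fingers, y is the direction in which the jaws open and shut, and the axes are right-handed (so a half turn about x gives the same grasp; the last joint's range is limited). The gripper opens to 88 mm and grips with 3 to 60 N. Pads are 18 mm wide; open, the fingers measure 123 mm over their backs; the gripper's body (75 mm by 187 mm) begins 45 mm behind the grasp point.
Start: joints at [-71.9, 15.12, 91.902, -0, 72.978, -2.114], TCP at [0.233, -0.633, 0.264] pointing down, gripper open.
Joint ranges: [-150.88, 150.88], [-54.13, 125.18], [17.81, 147.31], [-75.09, 255.09], [0, 152.58], [-146.25, 146.25]. Speed limits (degrees/s): [147.25, 147.25, 180, 180, 180, 180].

INTERFACE

Orientations are given as a 3x3 rotation matrix whose columns are the frame's x, y, z axes.
In Python, from station import r, cams gives the robot as it stands.
- The arm moves only by the tool send_rows, never from a script. Its argument "plan" is a list of rows, each a list of 7 numbers: the shift along the tool's x, y, z in m, then the turn, a rotation vector about the tool's x, y, z in units of 6 degrees (1.0 is 6 degrees), then the finger opening in m, from 0 to 0.0881. A call has 1 to 12 rows; each row shifts and turns the commanded pose from where the row before left it, along the tool's axes as they then stand; what a row does not reach is not made up. A row lasts 1/8 s, in which the tool goes at most 62.5 mm and 10.7 degrees, less where a joint would pass 70% of its speed; a pose out of reach is approached as far as the arm can. A call with a gripper value outside its range is refused whole. The fingers move at their own pace and stop on an object; "newtons" is the grip in N (left out, the last holds). Time passes only in rows, so rows that do not move let the fingers close. It gives the time, the measured TCP pose, the force and the opening at its end, in the units of the state.
- r.observe(): the state, without advancing time (a new reading comes with each control period).
- cams.snapshot(name): name is "scene" or "top" or "wrist"; returns (picture, depth): 400x640x3 uint8, red, green, blue; 400x640 float32, m along the optical axis (not along the pixel's ray), 0 where there is no reading.
- cams.get_calibration(name): a dict with "intrinsics" (3x3 intrinsics, pixels), "position" and "orientation" of the camera in the world. Camera axes: x right, y down, z forward; pixel columns grow to the right and rows downward; lengths in m; the calibration is good to about 2 mm. A picture is of the moment at which its call begins: read the wrist's pose just before it. get_calibration takes no time and is no camera call; for the wrist camera it gives the pose at the moment of the call.
- r.job_done(): hands the job in, once; it reports no verdict.
The state is a dict: "t": time; "q": joint angles; "joint_velocities": joint speeds; "effort": joint torques, N m; "tool_pos": TCP position; "eef_rot": TCP orientation; "ft_force": force on the tool from outside, world axes, zero at the start; "torque": the same for the moment, N m; "opening": finger opening in m.
Only numpy, scipy, OpenCV 4.12 (cv2) and the standard library are available. Lean on these libraries where they do the work, as an engineer would, in place of code of your own. Each camera call takes 0.05 s, during which the arm holds its last target.

## Working session

There is one attempt and no reset: what is moved stays moved. The work goes in short steps, Python scripts to look and compute and a tool call to move; the robot and the scene stay as the last step left them, time stands still between calls to the robot, and variables do not carry over. Pictures are saved under pics/ and viewed, and the job is handed in when it is done.

Besides the shell and the picture viewer there is one more tool, called after ">>>" as name(argument=value, ...) on one line, values as JSON. send_rows: Moves the arm, as the interface text tells. Its arguments: {"type":"object","properties":{"plan":{"type":"array"},"newtons":{"type":"number"}},"required":["plan"]}

```bash
ls; mkdir -p pics; python3 - <<'E'
from station import r,cams
import cv2,numpy as np
print(r.observe())
for n in ["scene","top","wrist"]:
    p,d=cams.snapshot(n); c=cams.get_calibration(n); print(n,c)
    cv2.imwrite(f"pics/{n}0.png",p[:,:,::-1]); np.savez(f"pics/{n}0.npz",p=p,d=d,K=c["intrinsics"],t=c["position"],R=c["orientation"])
E
```

```text
pics
{'t': 0.0, 'q': array([-7.19016490e+01,  1.51697105e+01,  9.19789530e+01, -1.19426180e-03,
        7.29770865e+01, -2.11386801e+00]), 'joint_velocities': array([ 0.01422513, -0.07770738, -0.00962691,  0.02586127,  0.11432062,
       -0.04721198]), 'effort': array([ 1.01654554e-03, -5.02109349e+01, -3.56877100e+01,  7.26431957e-02,
        2.91840563e-02, -1.98452226e-04]), 'tool_pos': array([ 0.23300953, -0.63282851,  0.26240313]), 'eef_rot': array([[-7.00741518e-04,  3.45503314e-01, -9.38417268e-01],
       [ 2.07997246e-03, -9.38414965e-01, -3.45504019e-01],
       [-9.99997591e-01, -2.19399108e-03, -6.10510492e-05]]), 'ft_force': array([ 0.26274457,  0.48968394, -0.09137244]), 'torque': array([-0.02664742,  0.00422621,  0.01655765]), 'opening': 0.08804033411553397}
scene {'intrinsics': array([[409.69892283,   0.        , 314.21619169],
       [  0.        , 409.69892283, 200.37225728],
       [  0.        ,   0.        ,   1.        ]]), 'position': array([1.23037518, 0.31872844, 0.79180477]), 'orientation': array([[-0.43492482,  0.56271507, -0.70298802],
       [ 0.90032005,
[... 205 characters left out ...]
 [  0.        ,   0.        ,   1.        ]]), 'position': array([ 0.36573907, -0.00138419,  1.13561698]), 'orientation': array([[ 1.77186244e-02, -9.91591298e-01,  1.28190284e-01],
       [-9.99839730e-01, -1.79009062e-02, -2.69897246e-04],
       [ 2.56235001e-03, -1.28164957e-01, -9.91749554e-01]])}
wrist {'intrinsics': array([[301.75938073,   0.        , 317.25033383],
       [  0.        , 301.75938073, 199.85393761],
       [  0.        ,   0.        ,   1.        ]]), 'position': array([ 0.30643328, -0.60688284,  0.38363017]), 'orientation': array([[ 0.34486664, -0.89517041, -0.28237731],
       [-0.93865103, -0.32924849, -0.1026142 ],
       [-0.00111511,  0.30044196, -0.95379945]])}
```

View pics/scene0.png

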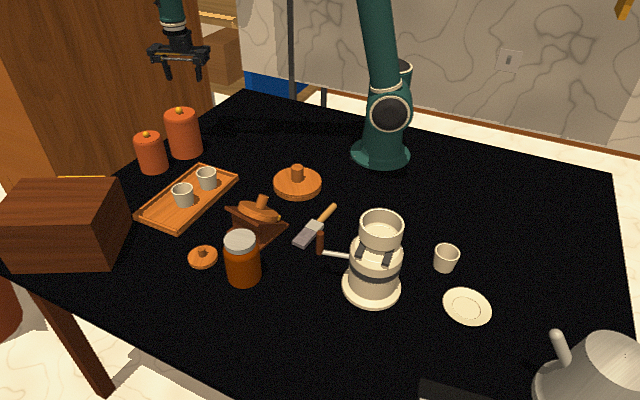

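View pics/top0.png

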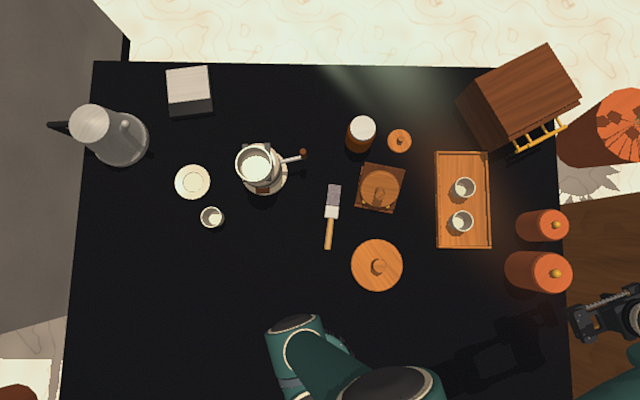

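View pics/wrist0.png

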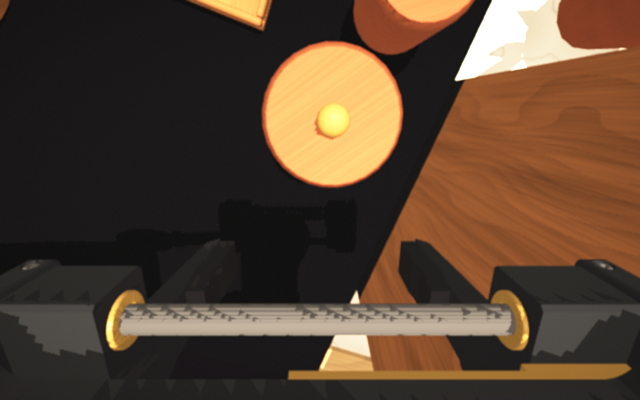

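```bash
cat > h.py <<'E'
import numpy as np,cv2
def load(n):
    a=np.load(f"pics/{n}.npz"); return a
def cloud(a):
    d=a["d"];K=a["K"];v,u=np.mgrid[0:d.shape[0],0:d.shape[1]]
    P=np.stack([(u-K[0,2])/K[0,0]*d,(v-K[1,2])/K[1,1]*d,d],-1)
    W=P@a["R"].T+a["t"]; W[d==0]=np.nan; return W
def circ(xy):
    A=np.c_[2*xy,np.ones(len(xy))];s=np.linalg.lstsq(A,(xy**2).sum(1),rcond=None)[0]
    return s[:2],np.sqrt(s[2]+s[:2]@s[:2])
def proj(a,P):
    c=(np.atleast_2d(P)-a["t"])@a["R"]; q=c@a["K"].T; return q[:,:2]/q[:,2:]
E
python3 - <<'E'
from h import *
np.set_printoptions(precision=4,suppress=True)
for n,box in [("top0",(225,130,320,205)),("scene0",(310,200,415,310))]:
    a=load(n);W=cloud(a);x0,y0,x1,y1=box
    w=W[y0:y1,x0:x1].reshape(-1,3); p=a["p"][y0:y1,x0:x1].reshape(-1,3).astype(int)
    print(n,"counter z",np.nanmedian(W[300:340,200:250,2]) if n=="top0" else np.nanmedian(W[320:360,240:300,2]))
    m=(w[:,2]>.19)&(w[:,2]<.21); print("rim n",m.sum(),w[m].mean(0),np.median(w[m,2]),circ(w[m,:2]))
    red=(p[:,0]>60)&(p[:,0]>1.8*p[:,2])&(p[:,0]-p[:,1]>25)
    m=(w[:,2]>.08)&(w[:,2]<.18)&red; print("grip",m.sum(),np.median(w[m],0),w[m].min(0),w[m].max(0))
    m=(w[:,2]>.08)&(w[:,2]<.17)&red&(w[:,2]>.1); print(circ(w[m,:2]))
    for z0,z1 in [(.005,.03),(.05,.08),(.1,.14),(.14,.15)]:
        m=(w[:,2]>z0)&(w[:,2]<z1)&~red; print(z0,m.sum(),circ(w[m,:2]))
for n,b in [("top0",(225,130,320,205)),("scene0",(300,190,420,310))]:
    a=load(n);x0,y0,x1,y1=b; cv2.imwrite(f"pics/c_{n}.png",cv2.resize(a["p"][y0:y1,x0:x1,::-1],None,fx=5,fy=5,interpolation=cv2.INTER_CUBIC))
E
```

```text
top0 counter z 0.00038030933339283646
rim n 276 [0.5708 0.1747 0.1992] 0.19967168695471826 (array([0.5698, 0.1743]), np.float64(0.04527325409967349))
grip 35 [0.6151 0.0497 0.1542] [0.6082 0.0416 0.1432] [0.6247 0.0553 0.1599]
(array([0.6157, 0.0488]), np.float64(0.00625174938238206))
0.005 380 (array([0.6061, 0.155 ]), np.float64(0.08683343883455936))
0.05 70 (array([0.5643, 0.1689]), np.float64(0.043423567062499065))
0.1 281 (array([0.5884, 0.1388]), np.float64(0.0530048015844075))
0.14 107 (array([0.5842, 0.1662]), np.float64(0.0490468786860355))
scene0 counter z -0.001284569108367828
rim n 448 [0.5731 0.1746 0.1962] 0.19721431640917797 (array([0.5713, 0.1735]), np.float64(0.045415369604914664))
grip 153 [0.6227 0.05   0.1303] [0.6075 0.0399 0.0887] [0.6265 0.0566 0.1548]
(array([0.6177, 0.0483]), np.float64(0.007013945116840052))
0.005 1008 (array([0.4906, 0.1281]), np.float64(0.1559787018933545))
0.05 408 (array([0.5847, 0.1743]), np.float64(0.05816907332739793))
0.1 960 (array([0.5826, 0.1626]), np.float64(0.062036757012182066))
0.14 484 (array([0.5963, 0.1707]), np.float64(0.039695054354477295))
```

```bash
python3 - <<'E'
from h import *
a=load("top0");b=load("scene0")
i=cv2.resize(a["p"][120:300,340:440,::-1],None,fx=3,fy=3,interpolation=cv2.INTER_CUBIC)
j=cv2.resize(b["p"][150:300,180:330,::-1],None,fx=3,fy=3,interpolation=cv2.INTER_CUBIC)
o=np.zeros((540,760,3),np.uint8);o[:540,:300]=i;o[:450,305:755]=j;cv2.imwrite("pics/cov.png",o)
E
```

```text
(no output)
```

View pics/c_top0.png

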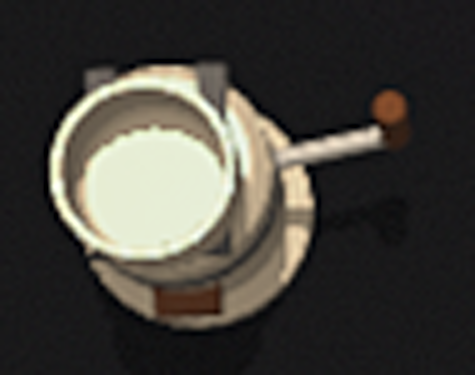

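View pics/c_scene0.png

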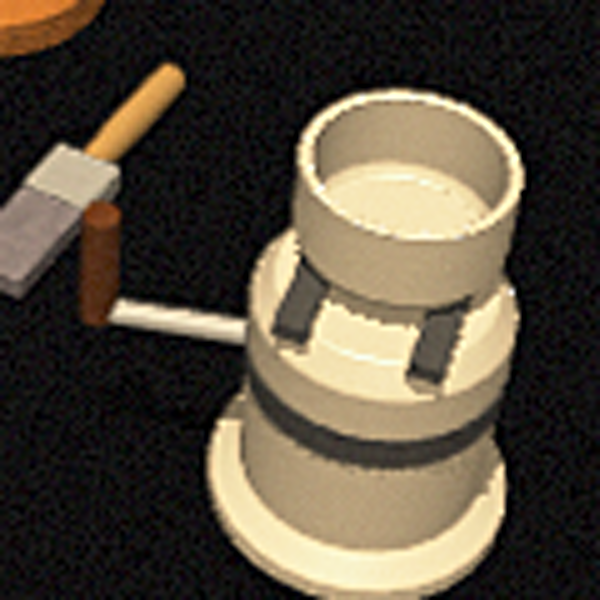

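View pics/cov.png

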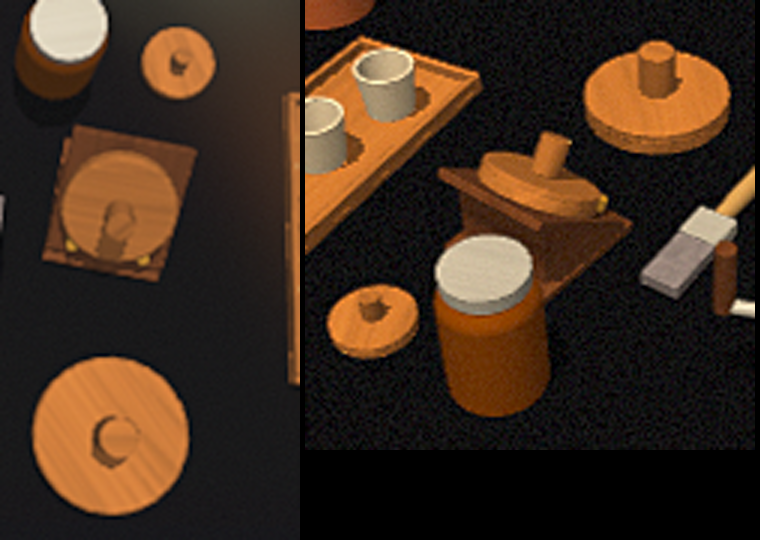

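```bash
cat > g.py <<'E'
from h import *
from scipy.optimize import least_squares
np.set_printoptions(precision=4,suppress=True)
def fitr(xy,r,x0=(.585,.17)):
    s=least_squares(lambda c:np.hypot(*(xy-c).T)-r,x0,loss="soft_l1",f_scale=.002);return s.x,np.std(s.fun)
if __name__=="__main__":
    for n,box in [("top0",(225,130,290,205)),("scene0",(340,200,415,310))]:
        a=load(n);W=cloud(a);x0,y0,x1,y1=box;w=W[y0:y1,x0:x1].reshape(-1,3)
        p=a["p"][y0:y1,x0:x1].reshape(-1,3).astype(int);w=w[p.sum(1)>200]
        for z0,z1,r in [(.03,.08,.06),(.105,.135,.06),(.005,.018,.072)]:
            m=(w[:,2]>z0)&(w[:,2]<z1); q=w[m,:2]; print(n,z0,len(q),fitr(q,r))
            if z0<.02:
                c=fitr(q,r)[0]; rr=np.hypot(*(q-c).T); k=rr>.068; print("  edge",k.sum(),fitr(q[k],.072))
        m=(w[:,2]>.17)&(w[:,2]<.192); q=w[m,:2]; rr=np.hypot(*(q-[.5705,.174]).T); k=rr>.045; print("hop outer",k.sum(),fitr(q[k],.048,(.57,.174)))
        m=(w[:,2]>.194)&(w[:,2]<.206); print("rim",fitr(w[m,:2],.0455,(.57,.174)))
    # cover
    for n,box in [("top0",(350,155,415,220)),("scene0",(215,185,300,250))]:
        a=load(n);W=cloud(a);x0,y0,x1,y1=box;w=W[y0:y1,x0:x1];p=a["p"][y0:y1,x0:x1]
        hsv=cv2.cvtColor(p,cv2.COLOR_RGB2HSV); 
        m=(w[...,2]>.03)&(w[...,2]<.2)
        q=w[m]; col=p[m]
        print(n,len(q))
        # RANSAC plane with tilt ~35
        rng=np.random.default_rng(0);best=(0,)
        for i in range(3000):
            s=q[rng.choice(len(q),3,False)];nn=np.cross(s[1]-s[0],s[2]-s[0]);l=np.linalg.norm(nn)
            if l<1e-5: continue
            nn/=l; nn*=np.sign(nn[2])
            if abs(np.degrees(np.arccos(nn[2]))-35)>5: continue
            k=abs((q-s[0])@nn)<.002
            if k.sum()>best[0]: best=(k.sum(),k)
        k=best[1];c=q[k].mean(0);nn=np.linalg.svd(q[k]-c)[2][2];nn*=np.sign(nn[2])
        h=(q-c)@nn
        print("normal",nn,np.degrees(np.arccos(nn[2])),"az",np.degrees(np.arctan2(nn[1],nn[0])),best[0],c, "h hist",np.histogram(h,np.arange(-.06,.06,.006)))
        kk=h>.022; print("knob pts",kk.sum(),q[kk].mean(0),h.max())
E
python3 g.py
```

```text
top0 0.03 56 (array([0.585 , 0.1786]), np.float64(0.0026598619130331507))
top0 0.105 158 (array([0.585 , 0.1782]), np.float64(0.0016688150453637528))
top0 0.005 183 (array([0.5882, 0.1788]), np.float64(0.0032474667187429866))
  edge 146 (array([0.5877, 0.1781]), np.float64(0.0021920647044097663))
hop outer 61 (array([0.5708, 0.175 ]), np.float64(0.000597269456137049))
rim (array([0.5698, 0.1743]), np.float64(0.0016423967183495647))
scene0 0.03 666 (array([0.5823, 0.1738]), np.float64(0.0010458297798575217))
scene0 0.105 638 (array([0.5827, 0.1738]), np.float64(0.0021522742687300356))
scene0 0.005 554 (array([0.5793, 0.1734]), np.float64(0.004276851459502008))
  edge 382 (array([0.5809, 0.1737]), np.float64(0.0024832401613237858))
hop outer 363 (array([0.5697, 0.1733]), np.float64(0.0012666925971858555))
rim (array([0.5712, 0.1735]), np.float64(0.0018989968034837542))
top0 1623
normal [-0.5733  0.1045  0.8126] 35.6471130672105 az 169.671415495792 665 [ 0.5279 -0.1726  0.076 ] h hist (array([  0,   0,   0,   0,   2,  38, 400,  78,  39, 463, 496,   8,   9,
         7,   9,  40,  34,   0,   0]), array([-0.06 , -0.054, -0.048, -0.042, -0.036, -0.03 , -0.024, -0.018,
       -0.012, -0.006, -0.   ,  0.006,  0.012,  0.018,  0.024,  0.03 ,
        0.036,  0.042,  0.048,  0.054]))
knob pts 87 [ 0.5076 -0.1694  0.1033] 0.039714607459864146
scene0 1940
normal [-0.5571  0.103   0.824 ] 34.51236979936603 az 169.5279285882354 271 [ 0.5354 -0.169   0.0788] h hist (array([124, 185, 185, 163, 100, 162, 271,  96,  95, 175, 172,  24,  21,
        22,  24,  26,  12,   0,   0]), array([-0.06 , -0.054, -0.048, -0.042, -0.036, -0.03 , -0.024, -0.018,
       -0.012, -0.006, -0.   ,  0.006,  0.012,  0.018,  0.024,  0.03 ,
        0.036,  0.042,  0.048,  0.054]))
knob pts 68 [ 0.5106 -0.1681  0.0999] 0.05990445305354816
```

Candidates that look like the cover, in the top picture: a big one at (377,265) flat on the counter, a small one at (400,140) flat on the counter, and a middle-sized one at (381,187) leaning against brass pegs on the sloping rest. The enlarged crop shows that the one on the rest fits the description. The grinder axis is at about (0.583, 0.176), the hopper rim at (0.570, 0.174) and the lever grip at (0.617, 0.048). I'll start with the lever.

>>> send_rows(plan=[[-0.004, -0.0316, -0.0372, 0, 0, 0, 0.088], [-0.004, -0.0316, -0.0372, 0, 0, 0, 0.088], [-0.004, -0.0316, -0.0372, 0, 0, 0, 0.088], [-0.004, -0.0316, -0.0372, 0, 0, 0, 0.088], [-0.004, -0.0316, -0.0372, 0, 0, 0, 0.088], [-0.004, -0.0316, -0.0372, 0, 0, 0, 0.088], [-0.004, -0.0316, -0.0372, 0, 0, 0, 0.088], [-0.004, -0.0316, -0.0372, 0, 0, 0, 0.088], [-0.004, -0.0316, -0.0372, 0, 0, 0, 0.088], [-0.004, -0.0316, -0.0372, 0, 0, 0, 0.088], [0, -0.0316, -0.0372, 0, 0, 0, 0.088], [0, -0.0316, -0.0372, 0, 0, 0, 0.088]])

```text
t: 1.65
tool_pos: [0.5215, -0.1218, 0.3036]
eef_rot: [[0.0, 0.346, -0.938], [-0.0, -0.938, -0.346], [-1.0, 0.0, 0.0]]
ft_force: [0.2, 0.3, 0.6]
opening: 0.0878
```

>>> send_rows(plan=[[0, -0.0316, -0.0372, 0, 0, 0, 0.088], [0, -0.0316, -0.0372, 0, 0, 0, 0.088], [0, -0.0316, -0.0372, 0, 0, 0, 0.088], [0, -0.0316, -0.0372, 0, 0, 0, 0.088], [0, 0, 0, -1.7, 0, 0, 0.088], [0, 0, 0, -1.7, 0, 0, 0.088], [0, 0, 0, -1.7, 0, 0, 0.088], [0, 0, 0, -1.7, 0, 0, 0.088], [0, 0, 0, -1.7, 0, 0, 0.088], [0, 0, 0, -1.7, 0, 0, 0.088], [0, 0, 0, -1.7, 0, 0, 0.088], [0, 0, 0, -1.7, 0, 0, 0.088]])

```text
t: 3.15
tool_pos: [0.6168, 0.0467, 0.3032]
eef_rot: [[-0.001, 0.978, 0.21], [-0.0, 0.21, -0.978], [-1.0, -0.001, -0.0]]
ft_force: [-1.2, -0.3, 0.7]
opening: 0.0877
```

```bash
cat > s.py <<'E'
from station import r,cams
from h import *
np.set_printoptions(precision=4,suppress=True)
def snap(tag,names):
    for n in names:
        c=cams.get_calibration(n) ;p,d=cams.snapshot(n)
        cv2.imwrite(f"pics/{n}{tag}.png",p[:,:,::-1]); np.savez(f"pics/{n}{tag}.npz",p=p,d=d,K=c["intrinsics"],t=c["position"],R=c["orientation"])
def st():
    o=r.observe(); R=o["eef_rot"]; print("t",o["t"],"pos",o["tool_pos"],"yaw_y",np.degrees(np.arctan2(R[1,1],R[0,1])),"x",R[:,0],"q",o["q"],"F",o["ft_force"],"op",o["opening"]); return o
E
python3 - <<'E'
from s import *
st(); snap("1",["wrist"])
E
```

```text
t 3.15 pos [0.6168 0.0467 0.3032] yaw_y 12.14989677794384 x [-0.0009 -0.     -1.    ] q [  2.0214   7.8439  96.3866   0.0014  75.8224 -10.1288] F [-1.1561 -0.3187  0.6876] op 0.08774832331188512
```

View wrist.

View pics/wrist1.png

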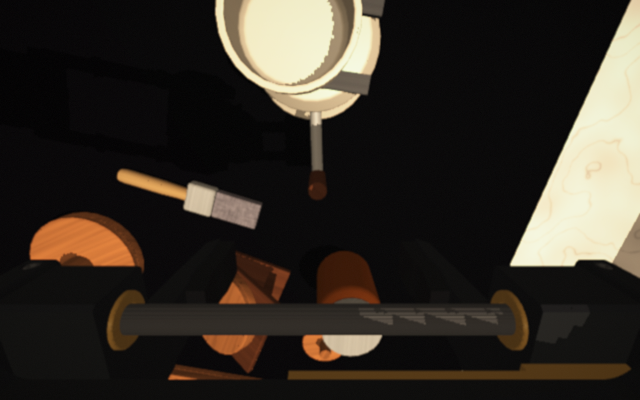

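```bash
python3 - <<'E'
from g import *
a=load("wrist1");W=cloud(a);w=W.reshape(-1,3);p=a["p"].reshape(-1,3).astype(int)
red=(p[:,0]>60)&(p[:,0]>1.8*p[:,2])&(p[:,0]-p[:,1]>25)
near=np.hypot(*(w[:,:2]-[.617,.048]).T)<.04
m=near&red&(w[:,2]>.14)&(w[:,2]<.17);print(m.sum(),w[m].mean(0),fitr(w[m,:2],.009,(.617,.048)))
m=near&red&(w[:,2]>.1)&(w[:,2]<.17);print(m.sum(),w[m].min(0),w[m].max(0), proj(a,[[.617,.048,.155],[.583,.176,.2],[.57,.174,.2]]))
m=(w[:,2]>.194)&(w[:,2]<.206)&(w[:,1]>.1);print("rim",m.sum(),fitr(w[m,:2],.0455,(.57,.174)),circ(w[m,:2]))
E
```

```text
48 [0.6127 0.0509 0.1549] (array([0.6163, 0.0436]), np.float64(0.0015006852963282964))
48 [0.6083 0.0471 0.153 ] [0.6217 0.0548 0.156 ] [[317.8648 190.6328]
 [308.2209  14.0615]
 [288.0638  12.7219]]
rim 2065 (array([0.5708, 0.1731]), np.float64(0.0015623668050525948)) (array([0.5709, 0.1721]), np.float64(0.04475368375077167))
```

>>> send_rows(plan=[[0.02, 0, 0, -0.4, 0, 0, 0.06], [0.03, 0, -0.001, 0, 0, 0, 0.06], [0.03, 0, 0, 0, 0, 0, 0.06], [0.03, 0, 0, 0, 0, 0, 0.06], [0.03, 0, 0, 0, 0, 0, 0.06], [0.02, 0, 0, 0, 0, 0, 0.06], [0.009, 0, 0, 0, 0, 0, 0.06], [0, 0, 0, 0, 0, 0, 0.06]])

```text
t: 4.2
tool_pos: [0.6167, 0.0477, 0.1344]
eef_rot: [[-0.001, 0.97, 0.245], [-0.0, 0.245, -0.97], [-1.0, -0.001, -0.0]]
ft_force: [0.9, -0.4, 0.0]
opening: 0.0593
```

```bash
python3 - <<'E'
from s import *
st(); snap("2",["scene"])
a=load("scene2"); cv2.imwrite("pics/s2.png",cv2.resize(a["p"][150:320,260:440,::-1],None,fx=3,fy=3))
E
```

```text
t 4.2 pos [0.6167 0.0477 0.1344] yaw_y 14.183002836653884 x [-0.0007 -0.     -1.    ] q [  2.1115  15.347  106.0093   0.0012  58.6811 -12.0721] F [ 0.9449 -0.4282  0.0036] op 0.05927485911732423
```

View pics/s2.png

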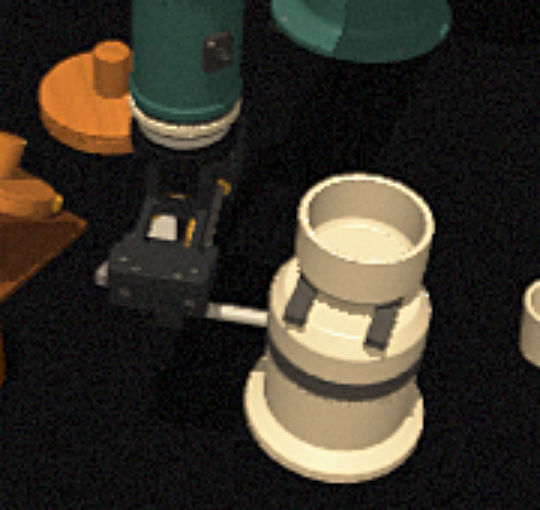

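The gripper straddles the grip above the steel arm and stays clear of the hopper. Now I'll close it.

>>> send_rows(plan=[[0, 0, 0, 0, 0, 0, 0.01], [0, 0, 0, 0, 0, 0, 0.01], [0, 0, 0, 0, 0, 0, 0.01], [0, 0, 0, 0, 0, 0, 0.01], [0, 0, 0, 0, 0, 0, 0.01]], newtons=25)

```text
t: 4.88
tool_pos: [0.6165, 0.0476, 0.1348]
eef_rot: [[-0.001, 0.969, 0.246], [-0.0, 0.246, -0.969], [-1.0, -0.001, 0.0]]
ft_force: [-2.9, -0.5, 0.2]
opening: 0.0174
```

```bash
python3 - <<'E'
from s import *
o=st()
p=o["tool_pos"][:2]; c=np.array([.583,.1755])
R=o["eef_rot"]; v=p-c; print("r",np.hypot(*v),"ang",np.degrees(np.arctan2(v[1],v[0])),"radial in tool y,z",v@R[:2,1],v@R[:2,2])
E
```

```text
t 4.875 pos [0.6165 0.0476 0.1348] yaw_y 14.218412105776995 x [-0.0007 -0.0002 -1.    ] q [  2.1104  15.3039 106.0176  -0.0126  58.7172 -12.1015] F [-2.8664 -0.4625  0.1964] op 0.017389363715759217
r 0.13224779891727914 ang -75.3057539204377 radial in tool y,z 0.001098287822314312 0.1322432382382374
```

>>> send_rows(plan=[[0, -0.0034, -0.0001, 0.25, 0, 0, 0.01], [0, -0.0068, -0.0002, 0.5, 0, 0, 0.01], [0, -0.0068, -0.0002, 0.5, 0, 0, 0.01], [0, -0.0068, -0.0002, 0.5, 0, 0, 0.01], [0, -0.0068, -0.0002, 0.5, 0, 0, 0.01], [0, -0.0068, -0.0002, 0.5, 0, 0, 0.01], [0, -0.0068, -0.0002, 0.5, 0, 0, 0.01], [0, -0.0068, -0.0002, 0.5, 0, 0, 0.01]])

```text
t: 5.88
tool_pos: [0.5666, 0.0449, 0.1349]
eef_rot: [[0.002, 0.989, -0.146], [-0.001, -0.146, -0.989], [-1.0, 0.002, 0.0]]
ft_force: [3.1, -1.5, -1.9]
opening: 0.0172
```

```bash
cat > lv.py <<'E'
from s import *
o=st()
p=o["tool_pos"][:2]; c=np.array([.583,.1755])
R=o["eef_rot"]; v=p-c; print("r",np.hypot(*v),"ang",np.degrees(np.arctan2(v[1],v[0])),"F tool",R.T@o["ft_force"])
E
python3 lv.py
```

```text
t 5.875 pos [0.5666 0.0449 0.1349] yaw_y -8.423785854564848 x [ 0.002  -0.0006 -1.    ] q [  2.0396  10.1921 112.3263  -0.0441  57.3702  10.4872] F [ 3.0902 -1.4506 -1.8564] op 0.017165140582750496
r 0.13162786875807803 ang -97.13539506403899 F tool [1.8633 3.2656 0.9818]
```

>>> send_rows(plan=[[0, -0.0068, -0.0002, 0.5, 0, 0, 0.01], [0, -0.0068, -0.0002, 0.5, 0, 0, 0.01], [0, -0.0068, -0.0002, 0.5, 0, 0, 0.01], [0, -0.0068, -0.0002, 0.5, 0, 0, 0.01], [0, -0.0068, -0.0002, 0.5, 0, 0, 0.01], [0, -0.0068, -0.0002, 0.5, 0, 0, 0.01], [0, -0.0068, -0.0002, 0.5, 0, 0, 0.01], [0, -0.0068, -0.0002, 0.5, 0, 0, 0.01], [0, -0.0068, -0.0002, 0.5, 0, 0, 0.01], [0, 0, 0, 0, 0, 0, 0.01]])

```text
t: 7.12
tool_pos: [0.5101, 0.0671, 0.1349]
eef_rot: [[0.001, 0.817, -0.577], [-0.002, -0.577, -0.817], [-1.0, 0.002, 0.001]]
ft_force: [3.2, -4.9, -1.0]
opening: 0.0174
```

```bash
python3 lv.py
```

```text
t 7.125 pos [0.5101 0.0671 0.1349] yaw_y -35.248185261417106 x [ 0.0013 -0.0018 -1.    ] q [  4.7842   4.6043 118.6938  -0.1323  56.637   40.1051] F [ 3.1966 -4.8504 -0.991 ] op 0.017360809889289095
r 0.1306477800022796 ang -123.90789631592705 F tool [1.004  5.4077 2.1156]
```

>>> send_rows(plan=[[0, 0, 0, 0, 0, 0, 0.01], [0, 0.0034, -0.0001, -0.25, 0, 0, 0.01], [0, 0.0068, -0.0002, -0.5, 0, 0, 0.01], [0, 0.0068, -0.0002, -0.5, 0, 0, 0.01], [0, 0.0068, -0.0002, -0.5, 0, 0, 0.01], [0, 0.0068, -0.0002, -0.5, 0, 0, 0.01], [0, 0.0068, -0.0002, -0.5, 0, 0, 0.01], [0, 0.0068, -0.0002, -0.5, 0, 0, 0.01], [0, 0.0068, -0.0002, -0.5, 0, 0, 0.01], [0, 0.0068, -0.0002, -0.5, 0, 0, 0.01], [0, 0.0068, -0.0002, -0.5, 0, 0, 0.01], [0, 0.0068, -0.0002, -0.5, 0, 0, 0.01]])

```text
t: 8.62
tool_pos: [0.5774, 0.0439, 0.1349]
eef_rot: [[0.001, 0.998, -0.064], [-0.001, -0.064, -0.998], [-1.0, 0.001, 0.001]]
ft_force: [1.5, -1.9, -0.7]
opening: 0.0173
```

>>> send_rows(plan=[[0, 0.0068, -0.0002, -0.5, 0, 0, 0.01], [0, 0.0068, -0.0002, -0.5, 0, 0, 0.01], [0, 0.0068, -0.0002, -0.5, 0, 0, 0.01], [0, 0.0068, -0.0002, -0.5, 0, 0, 0.01], [0, 0.0045, -0.0001, -0.3, 0, 0, 0.01], [0, 0.0034, -0.0001, -0.25, 0, 0, 0.01], [0, 0.0023, 0, -0.2, 0, 0, 0.01], [0, 0, 0, 0, 0, 0, 0.01]])

```text
t: 9.62
tool_pos: [0.6142, 0.0471, 0.1349]
eef_rot: [[0.001, 0.975, 0.221], [-0.001, 0.221, -0.975], [-1.0, 0.001, 0.001]]
ft_force: [2.8, -4.9, -0.1]
opening: 0.0174
```

```bash
python3 lv.py
```

```text
t 9.625 pos [0.6142 0.0471 0.1349] yaw_y 12.75149994176296 x [ 0.001  -0.0008 -1.    ] q [  2.0964  15.0157 106.3817  -0.0566  58.5463 -10.6255] F [ 2.7546 -4.8728 -0.0514] op 0.01738813251870448
r 0.13210569301908742 ang -76.33390157093883 F tool [0.0581 1.611  5.3606]
```

>>> send_rows(plan=[[0, 0.0025, 0.0005, -0.2, 0, 0, 0.01], [0, 0, 0.0005, 0, 0, 0, 0.01], [0, 0.001, 0, 0, 0, 0, 0.01], [0, 0, 0, 0, 0, 0, 0.01]])

```text
t: 10.12
tool_pos: [0.6166, 0.0476, 0.1348]
eef_rot: [[-0.001, 0.971, 0.241], [0.0, 0.241, -0.971], [-1.0, -0.001, -0.0]]
ft_force: [-2.4, -1.7, 5.1]
opening: 0.0174
```

```bash
python3 lv.py
```

```text
t 10.125 pos [0.6166 0.0476 0.1348] yaw_y 13.92122304568962 x [-0.0015  0.0001 -1.    ] q [  2.104   15.3414 105.975    0.0107  58.768  -11.8227] F [-2.3734 -1.6861  5.0692] op 0.017431355098024747
r 0.13223012915907992 ang -75.25923077968983 F tool [-5.0659 -2.7165  1.0633]
```

>>> send_rows(plan=[[0, 0, 0, 0, 0, 0, 0.05], [0, 0, 0, 0, 0, 0, 0.05], [0, 0, 0, 0, 0, 0, 0.05], [-0.03, 0, 0, 0, 0, 0, 0.05], [-0.04, 0, 0, 0, 0, 0, 0.06], [-0.04, 0, 0, 0, 0, 0, 0.088], [-0.04, 0, 0, 0, 0, 0, 0.088], [-0.03, 0, 0, 0, 0, 0, 0.088], [0, 0, 0, 0, 0, 0, 0.088]])

```text
t: 11.25
tool_pos: [0.6189, 0.0476, 0.318]
eef_rot: [[0.006, 0.971, 0.24], [0.0, 0.24, -0.971], [-1.0, 0.006, 0.001]]
ft_force: [1.0, 0.2, 0.2]
opening: 0.0883
```

```bash
python3 - <<'E'
from s import *
st(); snap("3",["scene","top"])
from g import fitr
a=load("scene3");W=cloud(a);w=W[200:310,300:345].reshape(-1,3);p=a["p"][200:310,300:345].reshape(-1,3).astype(int)
red=(p[:,0]>60)&(p[:,0]>1.8*p[:,2])&(p[:,0]-p[:,1]>25)&(w[:,2]>.09)&(w[:,2]<.17)
print(red.sum(),np.median(w[red],0),fitr(w[red,:2],.009,(.617,.048)))
a=load("scene0");W=cloud(a);w=W[200:310,300:345].reshape(-1,3);p=a["p"][200:310,300:345].reshape(-1,3).astype(int)
red=(p[:,0]>60)&(p[:,0]>1.8*p[:,2])&(p[:,0]-p[:,1]>25)&(w[:,2]>.09)&(w[:,2]<.17)
print(red.sum(),np.median(w[red],0),fitr(w[red,:2],.009,(.617,.048)))
# cover
n=np.array([-.5736*np.cos(np.radians(10.4)),.5736*np.sin(np.radians(10.4)),.8192])
e1=np.cross([0,0,1],n);e1/=np.linalg.norm(e1);e2=np.cross(n,e1)
for nm,b in [("top0",(350,155,415,220)),("scene0",(220,190,290,225))]:
    a=load(nm);x0,y0,x1,y1=b;q=cloud(a)[y0:y1,x0:x1].reshape(-1,3);q=q[(q[:,2]>.04)&(q[:,2]<.16)]
    h=q@n; hist,ed=np.histogram(h,np.arange(h.min(),h.max(),.002)); 
    c0=np.array([.528,-.171,.076])@n; k=abs(h-c0)<.005; ht=np.median(h[k]); 
    u=np.c_[q@e1,q@e2]
    kk=(h-ht>.012)&(h-ht<.045);kt=(h-ht>.031)&(h-ht<.042)
    print(nm,"face h",ht,k.sum(),"knob",kk.sum(),"top",kt.sum())
    print(" knob fit",fitr(u[kk],.014,u[kk].mean(0)),"top fit mean",u[kt].mean(0), "top h",np.median(h[kt])-ht)
    k2=abs(h-ht)<.003; hull=cv2.convexHull(u[k2].astype(np.float32)).reshape(-1,2); print(" disc",cv2.minEnclosingCircle(hull),circ(hull), fitr(hull,.056,hull.mean(0)))
    uc=fitr(hull,.056,hull.mean(0))[0]
    for uu in (uc,fitr(u[kk],.014,u[kk].mean(0))[0]):
        print("  face centre",uu[0]*e1+uu[1]*e2+ht*n, "origin",uu[0]*e1+uu[1]*e2+(ht-.02)*n,"knob top",uu[0]*e1+uu[1]*e2+(ht+.036)*n)
E
```

```text
t 11.25 pos [0.6189 0.0476 0.318 ] yaw_y 13.91605306108327 x [ 0.0064  0.0005 -1.    ] q [  2.0954   7.4391  95.3007   0.014   76.8955 -11.8236] F [0.9834 0.2027 0.1949] op 0.08826659837647999
131 [0.6232 0.0506 0.1303] (array([0.6155, 0.0478]), np.float64(0.0017411501766396893))
152 [0.6227 0.05   0.1303] (array([0.6155, 0.0477]), np.float64(0.0018087171110654293))
top0 face h -0.2534089979623915 942 knob 99 top 71
 knob fit (array([0.0761, 0.4903]), np.float64(0.003609238402914552)) top fit mean [0.0758 0.4916] top h 0.035842629709538554
 disc ((0.07270779460668564, 0.4890868067741394), 0.059121716767549515) (array([0.0748, 0.4906]), np.float64(0.05609945712756661)) (array([0.0751, 0.4909]), np.float64(0.0012592639773083112))
  face centre [ 0.5249 -0.1727  0.074 ] origin [ 0.5362 -0.1747  0.0576] knob top [ 0.5046 -0.1689  0.1035]
  face centre [ 0.5243 -0.1736  0.0736] origin [ 0.5355 -0.1756  0.0572] knob top [ 0.5039 -0.1698  0.1031]
scene0 face h -0.25481974619932346 300 knob 104 top 34
 knob fit (array([0.0777, 0.4884]), np.float64(0.0025572394855993227)) top fit mean [0.0743 0.4945] top h 0.03549954839533509
 disc ((0.07711698859930038, 0.4912489354610443), 0.05654177814722061) (array([0.0762, 0.4911]), np.float64(0.055098139119406635)) (array([0.0766, 0.4907]), np.float64(0.001075512532691615))
  face centre [ 0.5253 -0.1743  0.0727] origin [ 0.5366 -0.1764  0.0563] knob top [ 0.505  -0.1706  0.1022]
  face centre [ 0.5233 -0.175   0.0714] origin [ 0.5345 -0.1771  0.055 ] knob top [ 0.5029 -0.1713  0.1009]
```

>>> send_rows(plan=[[0, 0, 0, -1.5, 0, 0, 0.088], [0, 0, 0, -1.5, 0, 0, 0.088], [0, 0, 0, -1.5, 0, 0, 0.088], [0, 0, 0, -1.5, 0, 0, 0.088], [0, 0, 0, -1.5, 0, 0, 0.088], [0, 0, 0, -1.5, 0, 0, 0.088], [0, 0, 0, -1.5, 0, 0, 0.088], [0, 0, 0, -0.45, 0, 0, 0.088]])

```text
t: 12.35
tool_pos: [0.6161, 0.0475, 0.3113]
eef_rot: [[-0.005, 0.178, 0.984], [-0.0, 0.984, -0.178], [-1.0, -0.001, -0.005]]
ft_force: [-0.1, 0.4, -0.7]
opening: 0.0882
```

>>> send_rows(plan=[[0.006, -0.039, -0.0212, 0, 0, 0, 0.088], [0.006, -0.039, -0.0212, 0, 0, 0, 0.088], [0.006, -0.039, -0.0212, 0, 0, 0, 0.088], [0.006, -0.039, -0.0212, 0, 0, 0, 0.088], [0.006, -0.039, -0.0212, 0, 0, 0, 0.088], [0.006, -0.039, -0.0212, 0, 0, 0, 0.088], [0, 0, 0, 0, -1.46, 0, 0.088], [0, 0, 0, 0, -1.46, 0, 0.088], [0, 0, 0, 0, -1.46, 0, 0.088], [0, 0, 0, 0, -1.45, 0, 0.088], [0, 0, 0, 0, 0, 0, 0.088]])

```text
t: 13.72
tool_pos: [0.4463, -0.1584, 0.2731]
eef_rot: [[0.558, 0.182, 0.81], [-0.101, 0.983, -0.151], [-0.824, 0.003, 0.567]]
ft_force: [-0.0, 0.5, 0.8]
opening: 0.0878
```

```bash
cat > cv.py <<'E'
from s import *
from scipy.spatial.transform import Rotation as Ro
import sys
o=st();R=o["eef_rot"]
n=np.array([-.5736*np.cos(np.radians(10.4)),.5736*np.sin(np.radians(10.4)),.8192])
yy=np.array([np.cos(np.radians(79.6)),np.sin(np.radians(79.6)),0])
T=np.c_[-n,yy,np.cross(-n,yy)]
O=np.array([.536,-.1755,.058])
print("rotvec units",np.degrees(Ro.from_matrix(R.T@T).as_rotvec())/6)
for h in (.15,.05): print(h,"shift tool",R.T@(O+h*n-o["tool_pos"]))
E
python3 cv.py
```

```text
t 13.725 pos [ 0.4463 -0.1584  0.2731] yaw_y 79.51682922570279 x [ 0.5578 -0.1008 -0.8238] q [ -29.8648  -28.2823  135.5971   16.8705   40.981  -118.9724] F [-0.0398  0.5478  0.7622] op 0.08782188070728732
rotvec units [-0.0269 -0.0783 -0.0144]
0.15 shift tool [ 0.079  -0.0009 -0.0479]
0.05 shift tool [ 0.179  -0.0011 -0.0471]
```

>>> send_rows(plan=[[0.02, 0, -0.012, 0, -0.08, 0, 0.088], [0.02, 0, -0.012, 0, 0, 0, 0.088], [0.02, -0.001, -0.012, 0, 0, 0, 0.088], [0.019, 0, -0.012, 0, 0, 0, 0.088], [0, 0, 0, 0, 0, 0, 0.088]])

```text
t: 14.35
tool_pos: [0.4556, -0.161, 0.1837]
eef_rot: [[0.565, 0.179, 0.805], [-0.101, 0.984, -0.148], [-0.819, 0.002, 0.574]]
ft_force: [-0.3, -0.5, -0.3]
opening: 0.0879
```

```bash
python3 - <<'E'
import cv
from s import *
snap("4",["wrist","scene"])
a=load("wrist4"); O=cv.O;n=cv.n
for P in (O+.056*n,O+.02*n): print(proj(a,P))
# depth
W=cloud(a).reshape(-1,3); h=(W-O)@n; rr=np.linalg.norm((W-O)-h[:,None]*n,axis=1)
from g import fitr
e1=np.cross([0,0,1],n);e1/=np.linalg.norm(e1);e2=np.cross(n,e1)
u=np.c_[(W-O)@e1,(W-O)@e2]
k=(h>.05)&(h<.062)&(rr<.03);print("knobtop",k.sum(),np.median(h[k]),u[k].mean(0))
k=(abs(h-.02)<.006)&(rr<.075);print("face",k.sum(),np.median(h[k]))
q=W[k];c=q.mean(0);nn=np.linalg.svd(q-c)[2][2];print("n",nn*np.sign(nn[2]),n)
E
```

```text
t 14.35 pos [ 0.4556 -0.161   0.1837] yaw_y 79.66924214190614 x [ 0.5653 -0.101  -0.8187] q [ -29.645   -20.85    141.3398   24.0028   28.139  -127.3722] F [-0.2622 -0.4661 -0.3465] op 0.08792107209540388
rotvec units [-0.0041  0.008  -0.0259]
0.15 shift tool [-0.0002  0.0003 -0.0052]
0.05 shift tool [ 0.0998  0.     -0.0052]
[[318.3017 205.902 ]]
[[318.0985 192.589 ]]
knobtop 1017 0.05498872797984078 [ 0.0024 -0.0023]
face 11206 0.019047613037189118
n [-0.5646  0.1037  0.8188] [-0.5642  0.1035  0.8192]
```

View pics/wrist4.png

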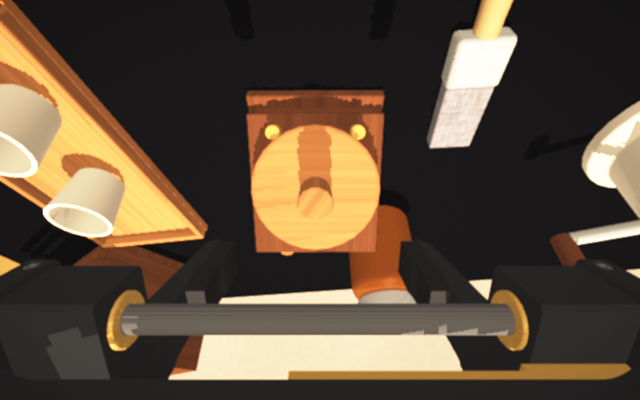

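>>> send_rows(plan=[[0.02, -0.0005, -0.003, 0, 0, 0, 0.088], [0.02, -0.0005, -0.003, 0, 0, 0, 0.088], [0, 0, 0, 0, 0, 0, 0.088]])

```text
t: 14.82
tool_pos: [0.4745, -0.1662, 0.1504]
eef_rot: [[0.57, 0.18, 0.802], [-0.104, 0.984, -0.147], [-0.815, 0.001, 0.579]]
ft_force: [-1.2, 0.4, 0.2]
opening: 0.0881
```

```bash
python3 cv.py
```

```text
t 14.825 pos [ 0.4745 -0.1662  0.1504] yaw_y 79.6358230249436 x [ 0.5697 -0.1035 -0.8153] q [ -28.7671  -14.7516  141.4477   29.4013   21.9388 -132.7482] F [-1.1583  0.4133  0.1544] op 0.08807220900590364
rotvec units [ 0.0006  0.0642 -0.0096]
0.15 shift tool [-0.0387  0.0019 -0.0019]
0.05 shift tool [ 0.0613  0.0018 -0.0025]
```

>>> send_rows(plan=[[0, 0, 0, 1.7, 0, 0, 0.088], [0, 0, 0, 1.7, 0, 0, 0.088], [0, 0, 0, 1.7, 0, 0, 0.088], [0, 0, 0, 1.7, 0, 0, 0.088], [0, 0, 0, 1.7, 0, 0, 0.088], [0, 0, 0, 1.7, 0, 0, 0.088], [0, 0, 0, 1.7, 0, 0, 0.088], [0, 0, 0, 1.7, 0, 0, 0.088], [0, 0, 0, 1.7, 0, 0, 0.08], [0, 0, 0, 1.7, 0, 0, 0.07], [0, 0, 0, 1.7, 0, 0, 0.07], [0, 0, 0, 1.7, 0, 0, 0.07]])

```text
t: 16.32
tool_pos: [0.4749, -0.1666, 0.1526]
eef_rot: [[0.572, 0.575, -0.584], [-0.105, -0.655, -0.748], [-0.813, 0.49, -0.314]]
ft_force: [1.2, 0.9, 0.1]
opening: 0.0703
```

>>> send_rows(plan=[[0, 0, 0, 1.7, 0, 0, 0.07], [0, 0, 0, 1.7, 0, 0, 0.07], [0, 0, 0, 1.7, 0, 0, 0.07], [0, 0, 0, 1.7, 0, 0, 0.07], [0, 0, 0, 1.7, 0, 0, 0.07], [0, 0, 0, 1.1, 0, 0, 0.07], [0, 0, 0, 0, 0, 0, 0.07]])

```text
t: 17.2
tool_pos: [0.4749, -0.1666, 0.1523]
eef_rot: [[0.572, -0.179, -0.8], [-0.105, -0.984, 0.145], [-0.813, 0.001, -0.582]]
ft_force: [-0.7, 0.1, -0.1]
opening: 0.07
```

```bash
sed -i 's/radians(79.6)/radians(-100.4)/g' cv.py; python3 cv.py
```

```text
t 17.2 pos [ 0.4749 -0.1666  0.1523] yaw_y -100.32014260205308 x [ 0.5724 -0.1054 -0.8132] q [-28.7956 -14.959  141.4399  29.3971  21.9315  47.1623] F [-0.6696  0.123  -0.0936] op 0.070032763686978
rotvec units [ 0.0188 -0.0989 -0.0035]
0.15 shift tool [-0.0374 -0.0023  0.0031]
0.05 shift tool [ 0.0626 -0.0024  0.0042]
```

>>> send_rows(plan=[[0.015, -0.001, 0.002, 0, -0.1, 0, 0.07], [0.015, 0, 0.002, 0, 0, 0, 0.07], [0.012, 0, 0.001, 0, 0, 0, 0.07], [0, 0, 0, 0, 0, 0, 0.07]])

```text
t: 17.7
tool_pos: [0.4941, -0.1687, 0.1131]
eef_rot: [[0.562, -0.179, -0.808], [-0.102, -0.984, 0.146], [-0.821, 0.0, -0.571]]
ft_force: [-0.3, 0.7, -0.5]
opening: 0.0697
```

```bash
python3 cv.py
```

```text
t 17.7 pos [ 0.4941 -0.1687  0.1131] yaw_y -100.29280514870874 x [ 0.5617 -0.1024 -0.821 ] q [-27.4277  -7.731  140.7315  36.3395  16.4594  40.5808] F [-0.2721  0.6722 -0.498 ] op 0.06972133805533148
rotvec units [0.0169 0.0303 0.007 ]
0.15 shift tool [-0.0805 -0.001  -0.0029]
0.05 shift tool [ 0.0195 -0.0009 -0.0032]
```

>>> send_rows(plan=[[0.008, 0, -0.001, 0, 0, 0, 0.07], [0.006, 0, -0.001, 0, 0, 0, 0.07], [0.005, 0, 0, 0, 0, 0, 0.07], [0, 0, 0, 0, 0, 0, 0.07]])

```text
t: 18.2
tool_pos: [0.5063, -0.171, 0.0983]
eef_rot: [[0.562, -0.18, -0.807], [-0.103, -0.984, 0.148], [-0.821, -0.0, -0.571]]
ft_force: [-0.4, -0.3, -1.1]
opening: 0.0698
```

```bash
python3 - <<'E'
import cv
from s import *
snap("5",["wrist","scene"])
a=load("scene5"); cv2.imwrite("pics/s5.png",cv2.resize(a["p"][130:290,180:330,::-1],None,fx=3.5,fy=3.5))
E
```

```text
t 18.2 pos [ 0.5063 -0.171   0.0983] yaw_y -100.38022692284369 x [ 0.5617 -0.1027 -0.8209] q [-26.8373  -4.3929 139.9401  41.3481  14.1935  35.9082] F [-0.4041 -0.2777 -1.0879] op 0.06979781425298548
rotvec units [0.0012 0.0298 0.0041]
0.15 shift tool [-0.0997 -0.001  -0.0012]
0.05 shift tool [ 0.0003 -0.0009 -0.0015]
```

View pics/s5.png

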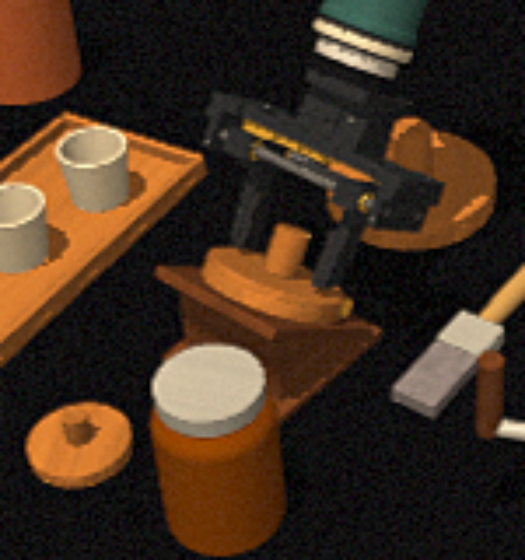

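View pics/wrist5.png

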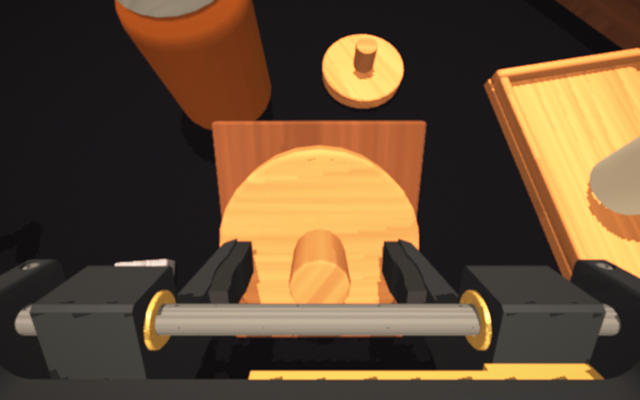

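The knob at (320,275) is centred between the two pads, and the cover is the middle-sized one on the rest. Closing.

>>> send_rows(plan=[[0, 0, 0, 0, 0, 0, 0.02], [0, 0, 0, 0, 0, 0, 0.02], [0, 0, 0, 0, 0, 0, 0.02], [0, 0, 0, 0, 0, 0, 0.02], [0, 0, 0, 0, 0, 0, 0.02], [0, 0, 0, 0, 0, 0, 0.02]], newtons=35)

```text
t: 19.05
tool_pos: [0.5065, -0.1714, 0.099]
eef_rot: [[0.563, -0.181, -0.807], [-0.104, -0.984, 0.148], [-0.82, 0.0, -0.572]]
ft_force: [0.7, -0.4, -0.4]
opening: 0.0272
```

```bash
python3 cv.py
```

```text
t 19.05 pos [ 0.5065 -0.1714  0.099 ] yaw_y -100.40666599038249 x [ 0.5626 -0.1037 -0.8202] q [-26.8549  -4.4491 139.9298  41.3221  14.1693  35.9279] F [ 0.6788 -0.413  -0.4481] op 0.0271600080649402
rotvec units [ 0.0015  0.0177 -0.0041]
0.15 shift tool [-0.0994 -0.0013 -0.0007]
0.05 shift tool [ 0.0006 -0.0013 -0.0009]
```

>>> send_rows(plan=[[-0.006, 0, 0, 0, 0, 0, 0.02], [-0.012, 0, 0, 0, 0, 0, 0.02], [-0.016, 0, 0, 0, 0, 0, 0.02], [-0.02, 0, 0, 0, 0, 0, 0.02], [-0.02, 0, 0, 0, 0, 0, 0.02], [-0.02, 0, 0, 0, 0, 0, 0.02], [-0.016, 0, -0.02, 0, 0, 0, 0.02], [-0.016, 0, -0.02, 0, 0, 0, 0.02], [-0.016, 0, -0.02, 0, 0, 0, 0.02], [-0.016, 0, -0.02, 0, 0, 0, 0.02], [0, 0, 0, 0, 0, 0, 0.02]])

```text
t: 20.42
tool_pos: [0.4827, -0.167, 0.2764]
eef_rot: [[0.564, -0.18, -0.806], [-0.104, -0.984, 0.147], [-0.819, 0.001, -0.574]]
ft_force: [-1.1, 0.0, -1.3]
opening: 0.0272
```

```bash
python3 cv.py
```

```text
t 20.425 pos [ 0.4827 -0.167   0.2764] yaw_y -100.37226563002314 x [ 0.5645 -0.1045 -0.8188] q [-28.0371 -23.2566 132.4724  16.2719  38.154   62.4144] F [-1.0802  0.0085 -1.272 ] op 0.027157689134911078
rotvec units [ 0.0115 -0.0059 -0.0084]
0.15 shift tool [ 0.0598 -0.0014  0.0811]
0.05 shift tool [ 0.1598 -0.0015  0.0812]
```

>>> send_rows(plan=[[0, 0, 0, 0, -1.17, 0, 0.02], [0, 0, 0, 0, -1.17, 0, 0.02], [0, 0, 0, 0, -1.17, 0, 0.02], [0, 0, 0, 0, -1.17, 0, 0.02], [0, 0, 0, 0, -1.15, 0, 0.02], [0, 0, 0, 0, 0, 0, 0.02]])

```text
t: 21.18
tool_pos: [0.4821, -0.1665, 0.2719]
eef_rot: [[-0.005, -0.18, -0.984], [0.002, -0.984, 0.18], [-1.0, -0.001, 0.005]]
ft_force: [0.2, 0.4, -1.2]
opening: 0.0271
```

```bash
cat > hp.py <<'E'
from s import *
from scipy.spatial.transform import Rotation as Ro
import sys
o=st();R=o["eef_rot"]
T=np.array([.5706,.1735,.288])
d=R[:,1].copy();d[2]=0;d/=np.linalg.norm(d);x=np.array([0,0,-1.]);Rt=np.c_[x,d,np.cross(x,d)]
print("level units",np.degrees(Ro.from_matrix(R.T@Rt).as_rotvec())/6,"shift",R.T@(T-o["tool_pos"]),"dz",T[2]-o["tool_pos"][2],"torque",o["torque"])
E
python3 hp.py
```

```text
t 21.175 pos [ 0.4821 -0.1665  0.2719] yaw_y -100.34564827036401 x [-0.0051  0.0017 -1.    ] q [-21.8376  -3.0238 110.9842  -0.0189  72.3502  78.5137] F [ 0.191   0.3906 -1.2329] op 0.027056951238600947
level units [0.     0.0513 0.0074] shift [-0.016  -0.3504 -0.0259] dz 0.016106966379263732 torque [ 0.0331  0.0008 -0.0329]
```

>>> send_rows(plan=[[-0.0025, -0.0438, -0.0032, 0, 0.05, 0, 0.02], [-0.0025, -0.0438, -0.0032, 0, 0, 0, 0.02], [-0.0025, -0.0438, -0.0032, 0, 0, 0, 0.02], [-0.0025, -0.0438, -0.0032, 0, 0, 0, 0.02], [-0.0025, -0.0438, -0.0032, 0, 0, 0, 0.02], [-0.0025, -0.0438, -0.0032, 0, 0, 0, 0.02], [-0.0025, -0.0438, -0.0032, 0, 0, 0, 0.02], [-0.0025, -0.0438, -0.0032, 0, 0, 0, 0.02], [0, 0, 0, 0, 0, 0, 0.02], [0, 0, 0, 0, 0, 0, 0.02]])

```text
t: 22.42
tool_pos: [0.5691, 0.1727, 0.2933]
eef_rot: [[0.002, -0.18, -0.984], [-0.001, -0.984, 0.18], [-1.0, 0.001, -0.002]]
ft_force: [1.0, -1.1, -1.6]
opening: 0.027
```

```bash
python3 - <<'E'
import hp
from s import *
snap("6",["scene","top","wrist"])
a=load("scene6"); b=load("top6");c=load("wrist6")
cv2.imwrite("pics/s6.png",np.hstack([cv2.resize(a["p"][150:310,310:430,::-1],None,fx=3,fy=3),cv2.resize(b["p"][70:230,210:350,::-1],None,fx=3,fy=3)]))
W=cloud(a).reshape(-1,3); p=hp.o["tool_pos"]
rr=np.hypot(*(W[:,:2]-p[:2]).T)
k=(rr<.07)&(W[:,2]>.225)&(W[:,2]<.27); q=W[k]; print(len(q),q.min(0),q.max(0)); 
print(np.histogram(W[rr<.07][:,2],np.arange(.18,.34,.005)))
E
```

```text
t 22.425 pos [0.5691 0.1727 0.2933] yaw_y -100.35816574855674 x [ 0.0023 -0.0011 -1.    ] q [ 14.5346   5.4338 100.0952  -0.0977  74.3619 114.9189] F [ 1.0103 -1.0514 -1.6059] op 0.02699323768530873
level units [ 0.     -0.0231 -0.0066] shift [ 0.0053 -0.001  -0.0013] dz -0.005290263162240405 torque [-0.009   0.0034 -0.0352]
1379 [0.5196 0.117  0.2397] [0.6261 0.2283 0.27  ]
(array([ 82,  84,  79, 175,   9,   0,   0,   0,   0,   0,   0,   1,  66,
       108,  99, 252, 819,  34,  50,  49,  61,  59,  62, 128,  39,  43,
        57,  24,  12,  10,  13,  58]), array([0.18 , 0.185, 0.19 , 0.195, 0.2  , 0.205, 0.21 , 0.215, 0.22 ,
       0.225, 0.23 , 0.235, 0.24 , 0.245, 0.25 , 0.255, 0.26 , 0.265,
       0.27 , 0.275, 0.28 , 0.285, 0.29 , 0.295, 0.3  , 0.305, 0.31 ,
       0.315, 0.32 , 0.325, 0.33 , 0.335, 0.34 ]))
```

View pics/s6.png

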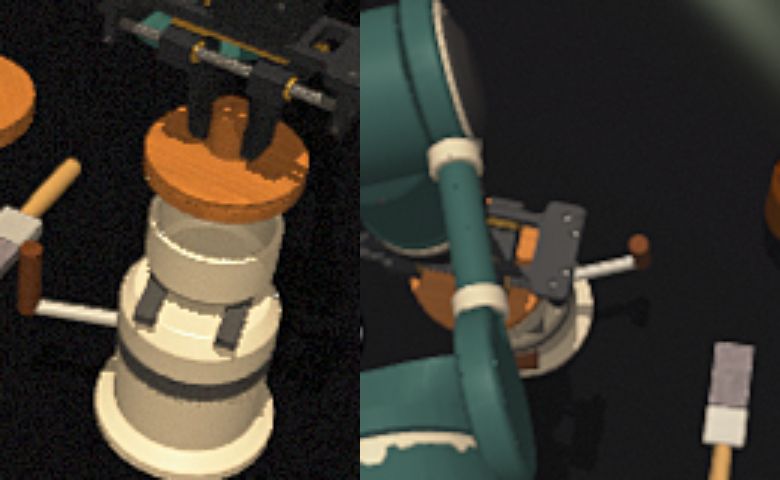

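View pics/wrist6.png

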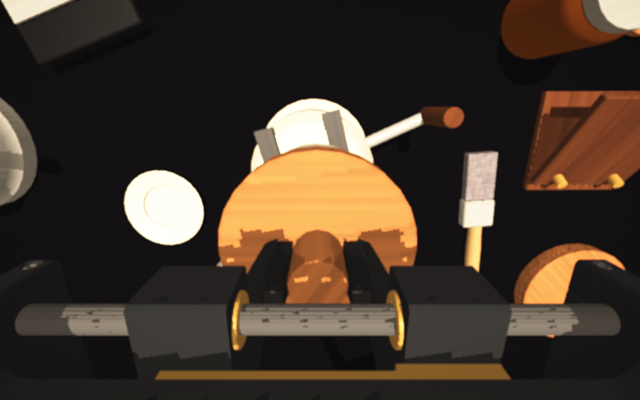

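```bash
cat > al.py <<'E'
from g import *
import sys
def cover(nm,zf,c0,tol=.005):
    a=load(nm);W=cloud(a);p=a["p"].astype(int);w=W.reshape(-1,3);P=p.reshape(-1,3)
    org=(P[:,0]>70)&(P[:,0]>1.6*P[:,2])
    rr=np.hypot(*(w[:,:2]-c0).T)
    k=org&(abs(w[:,2]-zf)<tol)&(rr<.07)&(rr>.018); q=w[k]
    for _ in range(3):
        A=np.c_[q[:,:2]-q[:,:2].mean(0),np.ones(len(q))];s=np.linalg.lstsq(A,q[:,2],rcond=None)[0];res=q[:,2]-A@s;q=q[abs(res)<.002] if (abs(res)<.002).sum()>50 else q
    print(nm,"face n",len(q),"z",s[2],"slope",s[:2],"res",res.std())
    hull=cv2.convexHull(q[:,:2].astype(np.float32)).reshape(-1,2)
    print("  disc r.056",fitr(hull,.056,c0),"free",circ(hull))
    sk=org&(w[:,2]<zf-.004)&(w[:,2]>zf-.018)&(rr>.048)&(rr<.065)
    if sk.sum()>20: print("  skirt side",sk.sum(),fitr(w[sk,:2],.056,c0))
    m=(w[:,2]>.17)&(w[:,2]<.194)&(P.min(1)>60); c=np.array([.5706,.1735]); r2=np.hypot(*(w[:,:2]-c).T); m&=(r2>.045)&(r2<.052)
    if m.sum()>20: print("  hopper wall",m.sum(),fitr(w[m,:2],.048,c))
E
python3 - <<'E'
from al import *
c=np.array([.569,.1727])
cover("scene6",.262,c);cover("wrist6",.262,c); 
E
```

```text
scene6 face n 891 z 0.26087627097445537 slope [-0.     -0.0004] res 0.0008765050844462277
  disc r.056 (array([0.5697, 0.1727]), np.float64(0.0008763504237706702)) free (array([0.5707, 0.173 ]), np.float64(0.05487429210765614))
  skirt side 275 (array([0.5683, 0.1723]), np.float64(0.000927363200299022))
  hopper wall 338 (array([0.5693, 0.1731]), np.float64(0.0008657880261777012))
wrist6 face n 15208 z 0.26251732858073173 slope [0.0006 0.0004] res 0.0006648810015798695
  disc r.056 (array([0.5703, 0.1711]), np.float64(0.004774744862290991)) free (array([0.5759, 0.1706]), np.float64(0.05224306314738022))
  skirt side 329 (array([0.57  , 0.1714]), np.float64(0.00012780674894035806))
  hopper wall 57 (array([0.5705, 0.1725]), np.float64(0.0001183327947285667))
```

>>> send_rows(plan=[[0.008, -0.001, -0.001, 0, 0, 0, 0.02], [0.01, 0, 0, 0, 0, 0, 0.02], [0.008, 0, 0, 0, 0, 0, 0.02], [0.005, 0, 0, 0, 0, 0, 0.02], [0.003, 0, 0, 0, 0, 0, 0.02], [0, 0, 0, 0, 0, 0, 0.02], [0, 0, 0, 0, 0, 0, 0.02]])

```text
t: 23.45
tool_pos: [0.5718, 0.1743, 0.2606]
eef_rot: [[0.004, -0.18, -0.984], [-0.0, -0.984, 0.18], [-1.0, -0.0, -0.004]]
ft_force: [0.7, -1.0, -1.7]
opening: 0.027
```

```bash
python3 - <<'E'
import hp
from s import *
snap("7",["scene","wrist"])
from al import *
z=hp.o["tool_pos"][2]-.031; c=hp.o["tool_pos"][:2]
cover("scene7",z,c);cover("wrist7",z,c)
a=load("scene7");cv2.imwrite("pics/s7.png",cv2.resize(a["p"][170:310,310:430,::-1],None,fx=4,fy=4))
E
```

```text
t 23.45 pos [0.5718 0.1743 0.2606] yaw_y -100.37946134129807 x [ 0.0037 -0.0004 -1.    ] q [ 14.6034   6.8234 102.0363  -0.0799  70.9395 115.0089] F [ 0.7244 -0.9799 -1.6925] op 0.027004947347235186
level units [-0.     -0.0357  0.0027] shift [-0.0275  0.001   0.001 ] dz 0.02744885906176192 torque [ 0.0434 -0.0298  0.0164]
scene7 face n 878 z 0.22816442558638148 slope [0.0055 0.0024] res 0.0009066440927016862
  disc r.056 (array([0.5731, 0.1741]), np.float64(0.0006166439338489316)) free (array([0.5734, 0.1745]), np.float64(0.055234611274086895))
  skirt side 272 (array([0.5712, 0.1739]), np.float64(0.0008837765010478816))
  hopper wall 334 (array([0.5694, 0.1731]), np.float64(0.0008186000703927796))
wrist7 face n 15136 z 0.22949017658305115 slope [0.0022 0.0006] res 0.0006670876194021196
  disc r.056 (array([0.5727, 0.1734]), np.float64(0.004740046311598284)) free (array([0.5778, 0.1725]), np.float64(0.052323066760673234))
  skirt side 284 (array([0.5723, 0.1735]), np.float64(0.00014104122904001767))
```

View pics/s7.png

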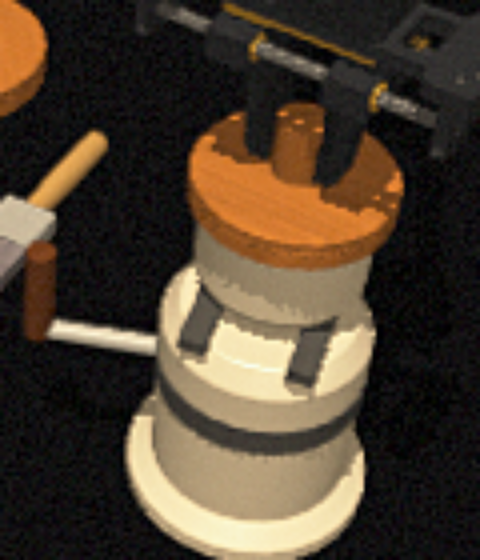

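>>> send_rows(plan=[[0, 0.0012, 0.0016, 0, -0.036, 0, 0.02], [0, 0, 0, 0, 0, 0, 0.02], [0.003, 0, 0, 0, 0, 0, 0.02], [0.002, 0, 0, 0, 0, 0, 0.02], [0, 0, 0, 0, 0, 0, 0.02], [0, 0, 0, 0, 0, 0, 0.02]])

```text
t: 24.3
tool_pos: [0.5698, 0.1733, 0.2551]
eef_rot: [[-0.001, -0.18, -0.984], [0.0, -0.984, 0.18], [-1.0, 0.0, 0.001]]
ft_force: [0.3, -0.0, -1.6]
opening: 0.0268
```

```bash
python3 - <<'E'
import hp
from s import *
snap("8",["scene","wrist"])
from al import *
z=hp.o["tool_pos"][2]-.031; c=hp.o["tool_pos"][:2]
cover("scene8",z,c);cover("wrist8",z,c)
E
```

```text
t 24.3 pos [0.5698 0.1733 0.2551] yaw_y -100.38646742010913 x [-0.0007  0.0001 -1.    ] q [ 14.5109   6.9269 102.5004   0.0153  70.6079 114.8923] F [ 0.3404 -0.0236 -1.6316] op 0.0267939147436895
level units [-0.      0.0063 -0.0003] shift [-0.0329 -0.0004 -0.0007] dz 0.0328553451355329 torque [ 0.0374  0.0428 -0.0579]
scene8 face n 865 z 0.22263397524112785 slope [-0.0005  0.0033] res 0.0008992108596907008
  disc r.056 (array([0.5712, 0.1734]), np.float64(0.0006698354474262894)) free (array([0.5717, 0.1736]), np.float64(0.054997609158632436))
  skirt side 268 (array([0.569 , 0.1729]), np.float64(0.0010064888681577033))
  hopper wall 326 (array([0.5693, 0.1731]), np.float64(0.0008476646497003707))
wrist8 face n 15162 z 0.22395488278776596 slope [-0.0016  0.0013] res 0.0006691697216415179
  disc r.056 (array([0.5706, 0.1725]), np.float64(0.00514629615016804)) free (array([0.5767, 0.1712]), np.float64(0.05126604127428343))
  skirt side 301 (array([0.5701, 0.1726]), np.float64(0.00013203730322942667))
```

>>> send_rows(plan=[[0.0015, 0, 0, 0, 0, 0, 0.02], [0.0015, 0, 0, 0, 0, 0, 0.02], [0.0015, 0, 0, 0, 0, 0, 0.02], [0.001, 0, 0, 0, 0, 0, 0.02], [0, 0, 0, 0, 0, 0, 0.02]])

```text
t: 25.02
tool_pos: [0.5697, 0.1733, 0.2495]
eef_rot: [[-0.001, -0.18, -0.984], [0.0, -0.984, 0.18], [-1.0, 0.0, 0.001]]
ft_force: [0.5, -0.4, -0.6]
opening: 0.0274
```

```bash
python3 hp.py
```

```text
t 25.025 pos [0.5697 0.1733 0.2495] yaw_y -100.3855630026866 x [-0.0009  0.     -1.    ] q [ 14.5105   7.1434 102.8642   0.016   70.0418 114.8906] F [ 0.5019 -0.4215 -0.6475] op 0.027409067665952233
level units [-0.      0.0085 -0.0012] shift [-0.0385 -0.0004 -0.0008] dz 0.03848637993009893 torque [0.0286 0.0022 0.0032]
```

Still no load. I'll keep lowering in small steps.

>>> send_rows(plan=[[0.001, 0, 0, 0, 0, 0, 0.02], [0.001, 0, 0, 0, 0, 0, 0.02], [0.001, 0, 0, 0, 0, 0, 0.02], [0, 0, 0, 0, 0, 0, 0.02]])

```text
t: 25.52
tool_pos: [0.5697, 0.1732, 0.2465]
eef_rot: [[-0.001, -0.18, -0.984], [0.0, -0.984, 0.18], [-1.0, 0.0, 0.001]]
ft_force: [0.7, -0.7, -2.0]
opening: 0.0272
```

```bash
python3 hp.py
```

```text
t 25.525 pos [0.5697 0.1732 0.2465] yaw_y -100.38511397275046 x [-0.0009  0.     -1.    ] q [ 14.5104   7.262  103.0558   0.0146  69.7311 114.8905] F [ 0.7001 -0.7379 -1.9632] op 0.027194989219565577
level units [-0.      0.0084 -0.0014] shift [-0.0415 -0.0004 -0.0008] dz 0.04149405168816425 torque [ 0.0663  0.0584 -0.0414]
```

>>> send_rows(plan=[[0.001, 0, 0, 0, 0, 0, 0.02], [0.001, 0, 0, 0, 0, 0, 0.02], [0.001, 0, 0, 0, 0, 0, 0.02], [0.001, 0, 0, 0, 0, 0, 0.02], [0, 0, 0, 0, 0, 0, 0.02]])

```text
t: 26.15
tool_pos: [0.5697, 0.1733, 0.2425]
eef_rot: [[-0.001, -0.18, -0.984], [0.0, -0.984, 0.18], [-1.0, 0.0, 0.001]]
ft_force: [-0.2, -0.7, -1.9]
opening: 0.0277
```

```bash
python3 hp.py
```

```text
t 26.15 pos [0.5697 0.1733 0.2425] yaw_y -100.38621681866783 x [-0.0008  0.0001 -1.    ] q [ 14.5108   7.4235 103.3031   0.0185  69.319  114.8905] F [-0.226  -0.7108 -1.9072] op 0.027669450008058857
level units [-0.      0.0081 -0.0006] shift [-0.0455 -0.0004 -0.0008] dz 0.04545861513287072 torque [0.0072 0.0119 0.0406]
```

>>> send_rows(plan=[[0.0005, 0, 0, 0, 0, 0, 0.02], [0.0005, 0, 0, 0, 0, 0, 0.02], [0.0005, 0, 0, 0, 0, 0, 0.02], [0.0005, 0, 0, 0, 0, 0, 0.02], [0, 0, 0, 0, 0, 0, 0.02]])

```text
t: 26.78
tool_pos: [0.5698, 0.1733, 0.2406]
eef_rot: [[-0.001, -0.18, -0.984], [0.0, -0.984, 0.18], [-1.0, 0.0, 0.001]]
ft_force: [-0.6, 1.0, -1.1]
opening: 0.0272
```

```bash
python3 hp.py
```

```text
t 26.775 pos [0.5698 0.1733 0.2406] yaw_y -100.38668562119324 x [-0.0007  0.0001 -1.    ] q [ 14.5117   7.503  103.4224   0.0183  69.1127 114.8918] F [-0.571   1.0234 -1.129 ] op 0.02720971037718013
level units [-0.      0.007  -0.0001] shift [-0.0474 -0.0004 -0.0008] dz 0.047385234522921954 torque [-0.0089 -0.0062 -0.0074]
```

>>> send_rows(plan=[[0.0005, 0, 0, 0, 0, 0, 0.02], [0.0005, 0, 0, 0, 0, 0, 0.02], [0.0005, 0, 0, 0, 0, 0, 0.02], [0, 0, 0, 0, 0, 0, 0.02]])

```text
t: 27.28
tool_pos: [0.5698, 0.1733, 0.2392]
eef_rot: [[-0.001, -0.18, -0.984], [0.0, -0.984, 0.18], [-1.0, -0.0, 0.001]]
ft_force: [-0.1, 1.2, -0.9]
opening: 0.0267
```

```bash
python3 - <<'E'
import hp
from s import *
snap("9",["scene","wrist"])
from al import *
z=hp.o["tool_pos"][2]-.031; c=hp.o["tool_pos"][:2]
cover("scene9",z,c);cover("wrist9",z,c)
E
```

```text
t 27.275 pos [0.5698 0.1733 0.2392] yaw_y -100.3851762843475 x [-0.0006  0.0001 -1.    ] q [ 14.5105   7.5613 103.5108   0.0173  68.9591 114.8895] F [-0.0683  1.1732 -0.9102] op 0.02674681738811355
level units [0.     0.0059 0.0003] shift [-0.0488 -0.0004 -0.0007] dz 0.0488054595729458 torque [ 0.0933  0.0642 -0.0457]
scene9 face n 870 z 0.20670454190580462 slope [ 0.0004 -0.0007] res 0.0009043050859069099
  disc r.056 (array([0.5703, 0.1735]), np.float64(0.0006821264665563574)) free (array([0.571 , 0.1735]), np.float64(0.055136691666865884))
  skirt side 251 (array([0.5691, 0.1728]), np.float64(0.0009743575023057516))
  hopper wall 117 (array([0.5696, 0.1732]), np.float64(0.0008418508871589145))
wrist9 face n 15150 z 0.2079182349972101 slope [-0.0028  0.0003] res 0.0006649242065695972
  disc r.056 (array([0.5704, 0.1726]), np.float64(0.004448417330245693)) free (array([0.5757, 0.1715]), np.float64(0.05204959116414929))
  skirt side 309 (array([0.5701, 0.1725]), np.float64(0.00012663003860745613))
```

Face height is 0.207–0.208, against 0.208 expected when seated. A little further until contact shows.

>>> send_rows(plan=[[0.0005, 0, 0, 0, 0, 0, 0.02], [0.0005, 0, 0, 0, 0, 0, 0.02], [0, 0, 0, 0, 0, 0, 0.02]])

```text
t: 27.75
tool_pos: [0.5699, 0.1733, 0.2391]
eef_rot: [[-0.0, -0.18, -0.984], [0.0, -0.984, 0.18], [-1.0, -0.0, 0.0]]
ft_force: [-3.2, -1.2, 5.6]
opening: 0.0271
```

```bash
python3 hp.py
```

```text
t 27.75 pos [0.5699 0.1733 0.2391] yaw_y -100.38188836580608 x [-0.0001  0.0002 -1.    ] q [ 14.5135   7.5575 103.5287   0.0144  68.9161 114.8903] F [-3.1533 -1.1926  5.5861] op 0.027112036976788545
level units [0.     0.0013 0.0019] shift [-0.0489 -0.0003 -0.0007] dz 0.04893084593875632 torque [-0.15    0.4726 -0.0182]
```

The motion has stopped at z 0.239 with about 7 N upward, so the cover is seated. Releasing.

>>> send_rows(plan=[[-0.0005, 0, 0, 0, 0, 0, 0.02], [0, 0, 0, 0, 0, 0, 0.03], [0, 0, 0, 0, 0, 0, 0.045], [0, 0, 0, 0, 0, 0, 0.06], [0, 0, 0, 0, 0, 0, 0.06], [0, 0, 0, 0, 0, 0, 0.06]], newtons=10)

```text
t: 28.5
tool_pos: [0.5698, 0.1733, 0.2386]
eef_rot: [[-0.001, -0.18, -0.984], [0.0, -0.984, 0.18], [-1.0, -0.0, 0.001]]
ft_force: [0.2, -0.2, -0.2]
opening: 0.0603
```

>>> send_rows(plan=[[-0.01, 0, 0, 0, 0, 0, 0.06], [-0.02, 0, 0, 0, 0, 0, 0.06], [-0.03, 0, 0, 0, 0, 0, 0.06], [-0.04, 0, 0, 0, 0, 0, 0.06], [0, 0.04, 0.03, 0, 0, 0, 0.06], [0, 0.04, 0.04, 0, 0, 0, 0.06], [0, 0.04, 0.04, 0, 0, 0, 0.06], [0, 0, 0, 0, 0, 0, 0.06]])

```text
t: 29.5
tool_pos: [0.4379, 0.0738, 0.3407]
eef_rot: [[0.002, -0.182, -0.983], [0.0, -0.983, 0.182], [-1.0, -0.0, -0.002]]
ft_force: [0.7, -0.7, 0.8]
opening: 0.0603
```

```bash
python3 - <<'E'
import hp
from s import *
snap("10",["scene","top"])
from al import *
c=np.array([.57,.1733])
cover("scene10",.208,c);cover("top10",.208,c)
a=load("scene10");W=cloud(a);w=W[200:310,300:345].reshape(-1,3);p=a["p"][200:310,300:345].reshape(-1,3).astype(int)
red=(p[:,0]>60)&(p[:,0]>1.8*p[:,2])&(p[:,0]-p[:,1]>25)&(w[:,2]>.09)&(w[:,2]<.17)
print("grip",fitr(w[red,:2],.009,(.617,.048)))
E
```

```text
t 29.5 pos [0.4379 0.0738 0.3407] yaw_y -100.49882739702294 x [ 0.0022  0.0001 -1.    ] q [  6.3522 -13.042  112.5239  -0.0081  80.3935 106.8524] F [ 0.677  -0.7109  0.8032] op 0.06028738677656693
level units [-0.     -0.0203  0.0047] shift [ 0.053  -0.1222 -0.1122] dz -0.0526649235832608 torque [ 0.032  -0.0443  0.0669]
scene10 face n 1046 z 0.2066466790911402 slope [-0.0014  0.0006] res 0.0009109139797761685
  disc r.056 (array([0.571 , 0.1736]), np.float64(0.0007751195794865067)) free (array([0.5712, 0.1735]), np.float64(0.05520718729500606))
  skirt side 249 (array([0.5689, 0.1729]), np.float64(0.0008967379430216513))
  hopper wall 106 (array([0.5695, 0.173 ]), np.float64(0.0009776128052225502))
top10 face n 348 z 0.20839956230970985 slope [-0.0032 -0.0078] res 0.0010581122329540273
  disc r.056 (array([0.5679, 0.1748]), np.float64(0.007452036907006196)) free (array([0.5789, 0.1768]), np.float64(0.04710893038193158))
grip (array([0.6155, 0.048 ]), np.float64(0.0017665722881886115))
```

View pics/scene10.png

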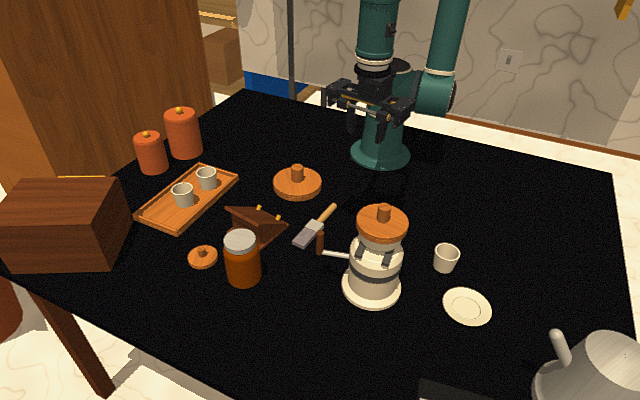

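The cover sits level on the hopper at (382,222), with its face about 208 mm up. The lever is at rest at (320,242), the bystanders have not moved, and the gripper is clear at (370,105). Handing in.

```bash
python3 - <<'E'
from station import r
print(r.job_done())
E
```

```text
the job is handed in; nothing more can be done
None
```

The grinder is shut and the job is handed in; no verdict came back, so these are my own last checks.

- **Lever:** I gripped it, pulled it round about 49° (0.85–0.86 rad), and eased it back to its stop in the grip at about 0.4 rad/s. Afterwards the camera put the grip within about 0.3 mm of where it started.
- **Cover:** I took the middle-sized cover off the sloping rest, levelled it and lowered it in small steps. It slid over the rim without load, and I stopped when about 7 N of contact showed. I then released it and backed away.
- **Last measurements:** The cover's top face is 206.6 mm up in the scene camera and 208.4 mm in the top camera, against 208 mm expected when seated. The scene camera shows it level within about 0.002 rad and within about 1 mm of the hopper's centre. It is about 13 mm from the grinder's axis, inside the 21 mm allowed.
- **Bystanders:** I saw no shift of the cups, saucer, jar or brush in the last picture; I judged this by eye and did not measure it.
- **Finish:** The gripper was clear of everything at about 29.5 s, well inside the 67 s.

Two things did not go as first planned:

- **Regrasp turn:** The first approach to the cover was heading for a wrist-joint limit, so I turned the gripper half round before grasping.
- **Top-camera fit:** The last circle and slope fit from the top camera was poor (slope about 0.008 rad), I think because the arm partly hid the cover. For centring and level I relied on the scene camera.

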